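# Check the charged handsets at the plunger station

## Robot

A 7-joint arm with a two-finger parallel gripper is mounted at the origin on the work surface. World frame = base frame: x ahead of the robot, y to its left, z up, the work surface at z = 0. Lengths are in m, angles in rad, forces in N, time in s.
With the tool pointing down it reaches from about 0.35 to 0.9 m from the base axis. Payload 19.9 kg.
Tool frame: the origin (TCP) lies on the centre line of the jaws, within the pads' length; the fingertips stand 11 mm ahead of it and the grasp point (between the pads) lies 8 mm behind it; z points along the fingers, y is the line along which they close (so a half turn about z gives the same grasp; the last joint's range is limited). The gripper opens to 85 mm and grips with 20 to 120 N. Pads are 22 mm wide; open, the fingers measure 114 mm over their backs; the gripper's body (76 mm by 85 mm) begins 54 mm behind the grasp point. The pads swing forward as they close: fully open they stand 13 mm farther back than shut.
Start: joints at [1.083, 0.417, -0.01, 1.614, 0.005, 1.111, -0.053], TCP at [0.27, -0.564, 0.242] pointing down, gripper open.
Joint ranges: [-2.81, 2.81], [-0.39, 2.02], [-1.27, 1.25], [0.06, 2.57], [-1.19, 4.33], [0.19, 2], [-2.82, 2.82]. Speed limits (rad/s): [1.89, 1.89, 2.39, 2.39, 3.01, 3.01, 3.01].

## Interface

Orientations are given as a rotation vector (axis times angle).
In Python, from plant import robot gives the robot as it stands.
- The arm moves only by the shell command python3 -m jog 'ROWS'. ROWS is JSON, a list of rows, each a list of 3 entries, a list of its own where there are three numbers: the opening, from 0 (shut) to 1 (fully open), then the shift along the tool's x, y, z in cm, then the turn about the tool's z in degrees. In form: [[claw, [x, y, z], yaw], ...]. A call has 1 to 5 rows; each row shifts and turns the commanded pose from where the row before left it, along the tool's axes as they then stand; what a row does not reach is not made up. A row lasts 1/8 s, in which the tool goes at most 62.5 mm and 10.7 degrees, less where a joint would pass 70% of its speed; a pose out of reach is approached as far as the arm can. A call with a gripper value outside its range is refused whole. The fingers move at their own pace and stop on an object; the grip force is fixed at half the most. Time passes only in rows, so rows that do not move let the fingers close. It gives the time, the measured TCP pose, the force, the opening and the grip force at its end, in the units of the state.
- robot.sense(): the state, without advancing time (a new reading comes with each control period).
- robot.get_image(name): name is "side" or "top" or "wrist"; returns the picture (420x560x3 uint8, blue, green, red); there is no depth.
- robot.camera_params(name): a dict with "K" (3x3 intrinsics, pixels), "origin" and "attitude" of the camera in the world; the wrist camera has in their place "tool_from_camera" (4x4, takes a point from camera to tool coordinates, whose origin is the TCP and whose axes are the flange's). Camera axes: x right, y down, z forward; pixel columns grow to the right and rows downward; lengths in m; the calibration is good to about 2 mm. A picture is of the moment at which its call begins: read the wrist's pose just before it. camera_params takes no time and is no camera call.
- robot.close_job(): hands the job in; it is judged then, once.
The state is a dict: "time_s": time; "joint_positions": joint angles; "qvel": joint speeds; "tau": joint torques, N m; "position": TCP position; "tool_rot": TCP orientation; "wrist_force": force on the tool from outside, world axes, zero at the start; "torque": the same for the moment, N m; "grip_width": finger opening in m; "grip_force": force on a finger pad.
Only numpy, scipy, OpenCV 4.12 (cv2) and the standard library are available. Lean on these libraries where they do the work, as an engineer would, in place of code of your own. Each camera call takes 0.05 s, during which the arm holds its last target. There are 200 camera calls.

## Task

Check every charged handset, one after another, starting with the leftmost one in the charger as seen from the robot and going to the right: pull it straight out of its charger bay, lay it flat in the cradle of the check station with its tongue in the slot towards the plunger, press the plunger head right down to its stop and hold it there for about a second, then move the handset to the steel tray. Finish with all handsets lying flat on the floor of the tray, none on top of another, and the plunger up again; do not disturb the other things on the counter.

Things in the scene. Friction and masses are not known exactly. Their poses are not given: they have to be found in the camera images.
- pod_left: handset of the charger's left (+y) bay (None: bay empty): flat white body 100 (x) x 40 (y) x 26 (z), edges rounded 5, about 0.12 kg, dark window on top; a grey tongue 24 wide, 10 thick sticks out 30 at mid-thickness of its +x end, with a 4 high cross ridge on top 25 out. Origin: centre of the body, 13 above what it lies flat on; x lengthwise to the tongue, z out of the window side
- pod_mid: handset of the charger's middle bay (None: bay empty): flat white body 100 (x) x 40 (y) x 26 (z), edges rounded 5, about 0.12 kg, dark window on top; a grey tongue 24 wide, 10 thick sticks out 30 at mid-thickness of its +x end, with a 4 high cross ridge on top 25 out. Origin: centre of the body, 13 above what it lies flat on; x lengthwise to the tongue, z out of the window side
- pod_right: handset of the charger's right (-y) bay (None: bay empty): flat white body 100 (x) x 40 (y) x 26 (z), edges rounded 5, about 0.12 kg, dark window on top; a grey tongue 24 wide, 10 thick sticks out 30 at mid-thickness of its +x end, with a 4 high cross ridge on top 25 out. Origin: centre of the body, 13 above what it lies flat on; x lengthwise to the tongue, z out of the window side
- charger: grey charger block fixed to the counter, 55 (x) x 280 (y) x 55 high, three bays at y = +90, 0, -90 open to its -x side (the robot's); two or three hold a handset. Before each bay a rib 28 wide, 10 high, 105 long carries the handset; only the tongue is in the block. Origin: underside, middle of the face with the bays; x points into the bays, z up
- bay_mid (a point): where the centre of a handset docked in the middle bay is: x = -53, y = 0, z = 23 mm in the charger's frame (the side bays: 90 mm to either side in y). A sprung roller in the bay holds the tongue: about 15 N straight along the charger's -x frees it within 15 mm; after 40 mm the tongue is clear and the handset can be lifted
- station: check station fixed to the counter: white plate 210 (x) x 90 (y) x 12 high; its -x part carries the cradle (see point cradle), its +x part a tower 56 x 70, 52 high, with the plunger on it. Origin: centre of the plate's underside; x from the cradle to the plunger, z up
- cradle (a point): where the centre of a handset's body is when flat in the cradle: x -45, y 0, z 25 mm in the station's frame, its axes. The cradle is a bed 108 x 48, 13 below this point, with aluminium walls 14 high: 4 play each way. Side walls are open over the middle 58 for fingers. The +x end wall has a slot 32 wide for the tongue, the other none: the handset fits only tongue to +x
- plunger (a joint): travel of the station's spring plunger in m: 0 up, 0.015 at its stop; 3 N starts it, 10 N holds it at the stop, and it springs back up when let go
- plunger_top (a point): centre of the top of the plunger's black mushroom head, 46 mm in diameter, flat over the middle 32 mm; 90 mm above the counter when up, 120 mm from the cradle point along the station's x; moves down with the plunger
- plunger_foot (a point): a mark used only for judging: a point carried down by the plunger; it is at the cradle point when the plunger is at its stop, and 15 mm above it when the plunger is up
- tray: loose open steel tray, 180 (x) x 270 (y) mm outside, walls 3 thick and 22 high, floor 3 thick, 0.7 kg. Origin: centre of its underside, z up. Three handsets fit side by side 75 mm apart, lengthwise along the tray's x
- slidebox_a: flat blue slide box with clear lid, 120 x 90 x 22 (mm); a bystander; origin at the centre of its underside
- slidebox_b: another such slide box (mm); a bystander; origin at the centre of its underside
- jar: amber glass jar with white cap, 56 diameter, 75 high (mm); a bystander; origin at the centre of its underside
- bowl: round steel bowl, 130 across, 45 high (mm); a bystander; origin at the centre of its underside
- clip: flat white thermometer with small dark window, 110 x 34 x 12; no tongue (mm); a bystander; origin at the centre of its underside
- vial: clear capped pot, 44 diameter, 70 high (mm); a bystander; origin at the centre of its underside
Not all that is in view belongs to the job. What is shaped like the pod_right but blue or turquoise is not meant.

How it is judged:
On the way, in this order (a step that is already met when the one before it is completed fails the run):
1. the handset from the left bay lies flat in the cradle while the plunger is held at its stop for half a second (horizontal distance between pod_left and cradle below 0.008 m and z of pod_left in the frame of cradle between -0.005 and 0.003 m and angle between the x axis of pod_left and the x axis of station, either way round below 0.15 rad and z of pod_left in the frame of plunger_foot above -0.002 m), for 0.5 s.
2. the handset from the middle bay lies flat in the cradle while the plunger is held at its stop for half a second (horizontal distance between pod_mid and cradle below 0.008 m and z of pod_mid in the frame of cradle between -0.005 and 0.003 m and angle between the x axis of pod_mid and the x axis of station, either way round below 0.15 rad and z of pod_mid in the frame of plunger_foot above -0.002 m), for 0.5 s.
3. the handset from the right bay lies flat in the cradle while the plunger is held at its stop for half a second (horizontal distance between pod_right and cradle below 0.008 m and z of pod_right in the frame of cradle between -0.005 and 0.003 m and angle between the x axis of pod_right and the x axis of station, either way round below 0.15 rad and z of pod_right in the frame of plunger_foot above -0.002 m), for 0.5 s.
At the end, for the whole second after the job is handed in: every handset present lies flat on the tray's floor (its centre inside the walls and less than 21 mm above the tray's underside), at rest, and the plunger is up (within 3 mm) (x of pod_left in the frame of tray between -0.06 and 0.06 m and y of pod_left in the frame of tray between -0.12 and 0.12 m and z of pod_left in the frame of tray between 0.008 and 0.021 m and linear speed of each of pod_left, pod_mid, pod_right below 0.02 m/s and x of pod_mid in the frame of tray between -0.06 and 0.06 m and y of pod_mid in the frame of tray between -0.12 and 0.12 m and z of pod_mid in the frame of tray between 0.008 and 0.021 m and x of pod_right in the frame of tray between -0.06 and 0.06 m and y of pod_right in the frame of tray between -0.12 and 0.12 m and z of pod_right in the frame of tray between 0.008 and 0.021 m and value of joint plunger below 0.003 m); the robot touches nothing.
It fails at once if a bystander (slide boxes, jar, bowl, thermometer, capped pot) moved more than 50 mm (distance of any of slidebox_a, slidebox_b, jar, bowl, clip, vial from where it was at the start of the episode above 0.05 m).
Of pod_left, pod_mid, pod_right only 2 to 3 are there at a start; the rules pass over those that are not, and their reading is None.
At some moment in a run one of tray may be knocked a few centimetres aside while the robot is not near it.
Once in a run the grip may slacken for a moment while it holds something.
It also fails if it takes over 210 s, if anything falls off the work surface, if the arm or the gripper's body presses on something with over 40 N, if the wrist force passes 120 N, or if a joint passes its speed limit or range.

## Working session

There is one attempt and no reset: what is moved stays moved. The work goes in short steps, Python scripts to look and compute and a shell command to move; the robot and the scene stay as the last step left them, time stands still between calls to the robot, and variables do not carry over. Pictures are saved under pics/ and viewed, at most 15 in all, crops included, and the job is handed in when it is done.

```bash
ls; mkdir -p pics
cat > h.py <<'E'
import numpy as np, cv2
from plant import robot
from scipy.spatial.transform import Rotation as R
def cam(n):
    p=robot.camera_params(n)
    K=np.array(p["K"])
    if "origin" in p:
        A=np.array(p["attitude"]); A=A if A.shape==(3,3) else R.from_rotvec(A).as_matrix()
        return K,A,np.array(p["origin"])
    T=np.array(p["tool_from_camera"]); s=robot.sense()
    Rt=R.from_rotvec(s["tool_rot"]).as_matrix()
    return K,Rt@T[:3,:3],Rt@T[:3,3]+np.array(s["position"])
def at(c,px,z):
    K,A,o=c; d=A@np.linalg.solve(K,[px[0],px[1],1.]); return o+d*(z-o[2])/d[2]
def proj(c,P):
    K,A,o=c; q=K@(A.T@(np.array(P)-o)); return q[:2]/q[2]
def tri(obs):
    M=np.zeros((3,3));b=np.zeros(3)
    for (K,A,o),px in obs:
        d=A@np.linalg.solve(K,[px[0],px[1],1.]);d/=np.linalg.norm(d);P=np.eye(3)-np.outer(d,d);M+=P;b+=P@o
    return np.linalg.solve(M,b)
E
python3 - <<'E'
from h import *
for n in("top","side","wrist"):
    print(n,robot.camera_params(n)); cv2.imwrite(f"pics/{n}0.png",robot.get_image(n))
print(robot.sense())
E
```

```text
pics
top {'K': array([[483.72558465,   0.        , 279.46672682],
       [  0.        , 483.72558465, 213.73191609],
       [  0.        ,   0.        ,   1.        ]]), 'origin': array([0.21728704, 0.12322194, 1.3709405 ]), 'attitude': array([-2.15181346,  2.0903001 , -0.20590318])}
side {'K': array([[541.2284515 ,   0.        , 274.59591498],
       [  0.        , 541.2284515 , 205.53591403],
       [  0.        ,   0.        ,   1.        ]]), 'origin': array([0.04808719, 1.25791215, 1.04552737]), 'attitude': array([-0.46358175,  2.65840217, -1.28874932])}
wrist {'K': array([[330.46092662,   0.        , 278.40929188],
       [  0.        , 330.46092662, 206.48282273],
       [  0.        ,   0.        ,   1.        ]]), 'tool_from_camera': array([[ 8.35274812e-04, -9.59633911e-01, -2.81250882e-01,
         7.11863751e-02],
       [ 9.99998697e-01,  4.13037741e-04,  1.56055937e-03,
        -6.65573869e-04],
       [-1.38139846e-03, -2.81251820e-01,  9.59633006e-01,
        -1.31580698e-01],
       [ 0.00000000e+00,  0.00000000e+00,  0.00000000e+00,
         1.00000000e+00]])}
{'time_s': 0.15, 'joint_positions': array([ 1.08249569,  0.41782202, -0.01027773,  1.61401697,  0.00468851,
        1.11075414, -0.05301217]), 'qvel': array([-0.00073094, -0.00147005,  0.00131705, -0.00436635,  0.00079432,
       -0.00020055, -0.00089582]), 'tau': array([ 5.85957951e-04, -8.64744902e+01,  6.79086316e-01, -4.35050619e+01,
        1.92256412e-02,  5.85042479e-03, -4.64610537e-05]), 'position': array([ 0.26992072, -0.56341579,  0.24182132]), 'tool_rot': array([-3.06262617e+00, -6.95752893e-01,  4.61820013e-04]), 'wrist_force': array([ 0.20281963, -0.62098164,  0.05752123]), 'torque': array([0.00820211, 0.00663791, 0.01174278]), 'grip_force': 0.0, 'grip_width': 0.08526681131621419}
```

View pics/top0.png

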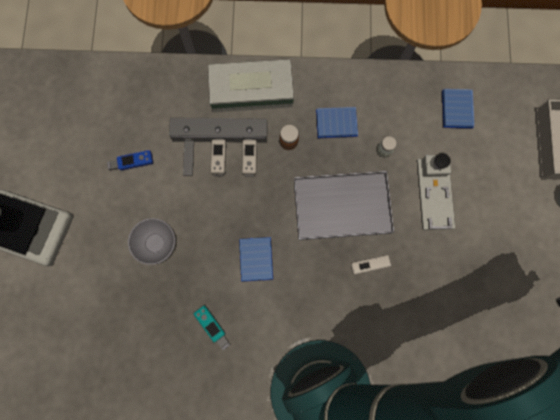

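View pics/side0.png

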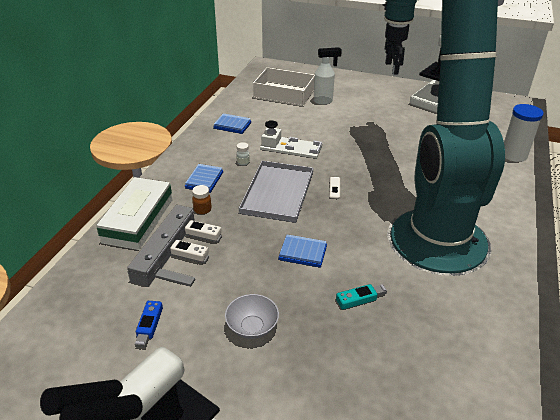

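Top view: the charger is at (218,129) with its left bay empty (bare rib at (188,160)). White handsets are in the middle bay (218,157) and right bay (249,157). Lookalikes that don't fit are the blue one (133,160), the turquoise one (211,325) and the tongueless thermometer (371,265). The station is at (436,192), with its plunger at (441,161), and the tray is at (344,205). I'll confirm with an enlarged crop.

Run:
```python
from h import *
im=cv2.imread("pics/top0.png")
a=cv2.resize(im[105:185,160:300],None,fx=5,fy=5,interpolation=2)
cv2.imwrite("pics/c1.png",a)
b=cv2.resize(im[140:245,410:470],None,fx=5.5,fy=5.5,interpolation=2)
s=cv2.imread("pics/side0.png")
c=cv2.resize(s[110:165,250:335],None,fx=5.5,fy=5.5,interpolation=2)
H=np.zeros((590,800,3),np.uint8);H[:b.shape[0],:b.shape[1]]=b;H[:c.shape[0],332:332+467]=c[:,:467]
cv2.imwrite("pics/c2.png",H)
```

```text
(no output)
```

View pics/c1.png

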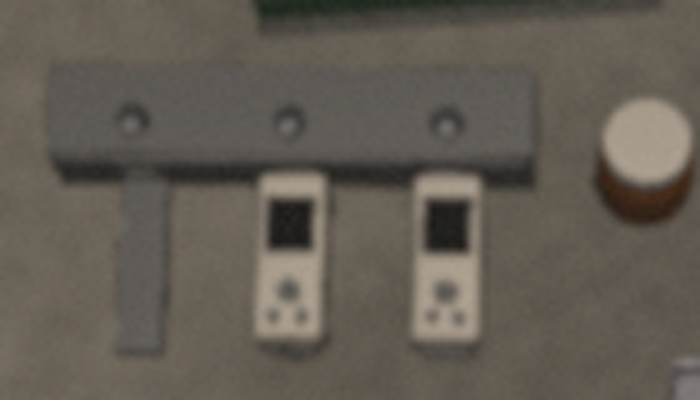

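View pics/c2.png

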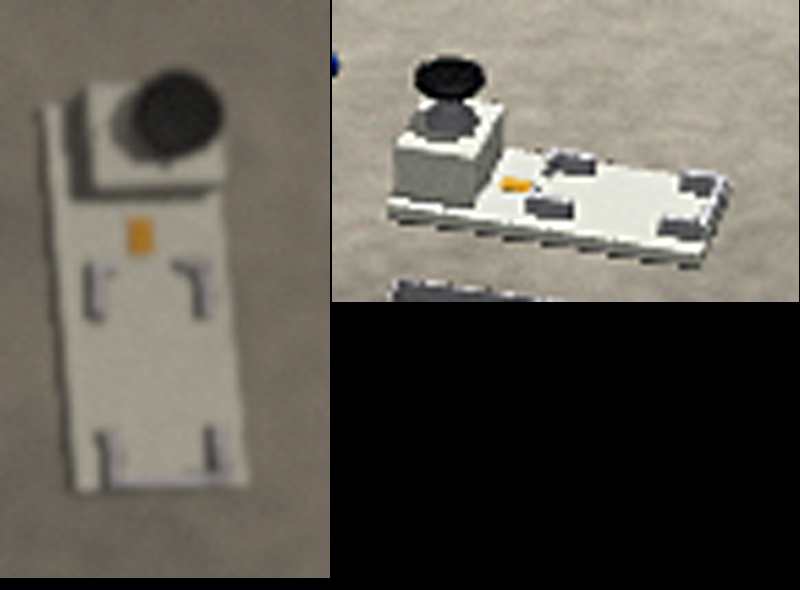

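```bash
cat > m0.py <<'E'
from h import *
t=cam("top")
f=lambda u,v:(160+u/5,105+v/5); g=lambda u,v:(410+u/5.5,140+v/5.5)
for n,p,z in [("mid",f(291,257),.036),("right",f(446,257),.036),("chL",f(48,170),.055),("chR",f(533,165),.055),
 ("jar",f(647,142),.075),("cradle",g(158,373),.03),("crA",g(150,262),.026),("crB",g(166,485),.026),("plunger",g(179,112),.09),
 ("tray1",(295,178),.022),("tray2",(388,173),.022),("tray3",(393,233),.022),("tray4",(299,240),.022),("vial",(388,144),.07),("sbA",(337,122),.022),("bowl",(152,241),.045),("sbB",(256,259),.02),("clip",(371,265),.012)]:
    print(n,at(t,p,z).round(4))
E
python3 m0.py
```

```text
mid [0.6395 0.3059 0.036 ]
right [0.6422 0.2168 0.036 ]
chL [0.6811 0.4446 0.055 ]
chR [0.6924 0.168  0.055 ]
jar [0.7008 0.1035 0.075 ]
cradle [ 0.5083 -0.3259  0.03  ]
crA [ 0.5682 -0.3251  0.026 ]
crB [ 0.4506 -0.3293  0.026 ]
plunger [ 0.6296 -0.3209  0.09  ]
tray1 [0.5857 0.0832 0.022 ]
tray2 [ 0.6087 -0.1853  0.022 ]
tray3 [ 0.4336 -0.1969  0.022 ]
tray4 [0.4059 0.0679 0.022 ]
vial [ 0.6796 -0.1755  0.07  ]
sbA [ 0.7602 -0.0369  0.022 ]
bowl [0.3881 0.4743 0.045 ]
sbB [0.3492 0.1868 0.02  ]
clip [ 0.3425 -0.136   0.012 ]
```

```bash
cat > go.py <<'E'
# usage: go.py x y z yawdeg -> remaining shift in tool axes (after the turn) in cm, turn in deg
import sys; from h import *
s=robot.sense(); Rt=R.from_rotvec(s["tool_rot"]).as_matrix()
yaw=np.degrees(np.arctan2(Rt[1,0],Rt[0,0]))
print("t",round(s["time_s"],2),"pos",np.round(s["position"],4),"yaw",yaw.round(2),"F",np.round(s["wrist_force"],1),"w",round(s["grip_width"],4),"g",round(s["grip_force"],1))
if len(sys.argv)>1:
    x,y,z,w=map(float,sys.argv[1:5]); d=np.array([x,y,z])-s["position"]; a=np.radians(w)
    print("turn",round(yaw-w,2),"shift cm",np.round(100*np.array([d[0]*np.cos(a)+d[1]*np.sin(a),d[0]*np.sin(a)-d[1]*np.cos(a),-d[2]]),2), "tilt",Rt[:,2].round(4))
E
python3 -m jog '[[1,[0,0,0],7.8],[1,[0,0,0],7.8],[1,[0,0,0],7.7]]'
python3 -m jog '[[1,[4,-3.7,0],0],[1,[4,-3.7,0],0],[1,[4,-3.7,0],0],[1,[4,-3.7,0],0],[1,[4,-3.7,0],0]]'
python3 -m jog '[[1,[4,-3.7,0],0],[1,[0,0,0],0],[1,[0,0,0],0],[1,[0,0,0],0]]'
python3 go.py 0.5 -0.33 0.242 2.3
python3 - <<'E'
from h import *
import pickle
c=cam("wrist"); im=robot.get_image("wrist"); pickle.dump(c,open("w1.pkl","wb"))
cv2.imwrite("pics/w1.png",im)
cv2.imwrite("pics/w1c.png",cv2.resize(im[:,130:430],None,fx=1.42,fy=1.42,interpolation=2)) 
for P in [(.508,-.326,.025),(.6296,-.3209,.09)]: print(proj(c,P))
E
```

```text
time_s: 0.52
position: [0.27, -0.5635, 0.242]
tool_rot: [-3.141, -0.056, 0.0]
wrist_force: [-0.2, -0.3, -0.5]
grip_width: 0.0856
grip_force: 0.0
time_s: 1.15
position: [0.4634, -0.3693, 0.2422]
tool_rot: [-3.141, -0.063, 0.0]
wrist_force: [1.0, -1.0, -0.5]
grip_width: 0.0853
grip_force: 0.0
time_s: 1.65
position: [0.5, -0.3333, 0.2422]
tool_rot: [3.141, 0.06, -0.001]
wrist_force: [-0.3, -0.1, -1.2]
grip_width: 0.0853
grip_force: 0.0
t 1.65 pos [ 0.5    -0.3333  0.2422] yaw 2.2 F [-0.3 -0.1 -1.2] w 0.0853 g 0.0
turn -0.1 shift cm [ 0.01 -0.33  0.02] tilt [-5.e-04 -2.e-04 -1.e+00]
[271.83861854 171.00924658]
[269.06405544  30.29532687]
```

View pics/w1.png

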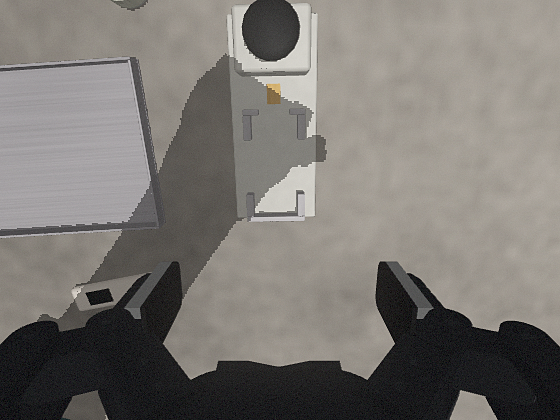

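The wrist view shows the station clearly: cradle walls at x 242–306, y 109–218, and the plunger head centred at about (271,29). I'll take a second wrist view from elsewhere for triangulation and enlarge both.

```bash
python3 -m jog '[[1,[-2.5,-4,0],0],[1,[-2.5,-4,0],0],[1,[0,0,0],0],[1,[0,0,0],0],[1,[0,0,0],0]]' | head -2
python3 - <<'E'
from h import *
import pickle
c=cam("wrist"); im=robot.get_image("wrist"); pickle.dump(c,open("w2.pkl","wb"))
cv2.imwrite("pics/w2.png",im)
im1=cv2.imread("pics/w1.png")
p=proj(c,(.508,-.326,.025)); q=proj(c,(.6296,-.3209,.09)); print(p,q)
x0=int(p[0])-50;y0=int(p[1])-70
a=im1[100:230,225:325]; b=im[y0:y0+130,x0:x0+100]; print(x0,y0)
cv2.imwrite("pics/c3.png",cv2.resize(np.hstack([a,b]),None,fx=4,fy=4,interpolation=2))
E
```

```text
time_s: 2.33
position: [0.4479, -0.2552, 0.2422]
[349.76148426 123.79906413] [377.98673038 -43.67330051]
299 53
```

View pics/c3.png

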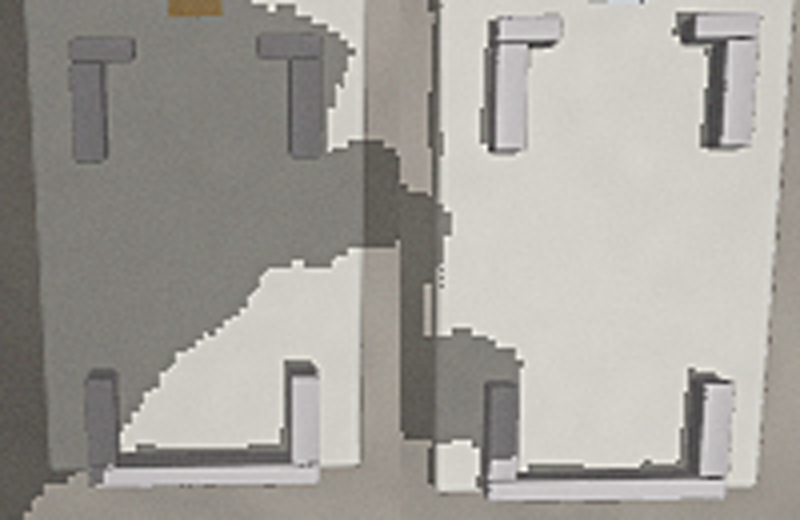

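Run:
```python
from h import *
import pickle
c1=pickle.load(open("w1.pkl","rb"));c2=pickle.load(open("w2.pkl","rb"))
A=[(69,38),(324,35),(90,486),(320,484)];B=[(93,17),(357,14),(88,498),(325,498)]
Q=[]
for a,b in zip(A,B):
    p=(225+a[0]/4,100+a[1]/4);q=(299+b[0]/4,53+b[1]/4); P=tri([(c1,p),(c2,q)]);Q.append(P)
    print(P.round(4),at(c1,p,.026).round(4),at(c2,q,.026).round(4))
Q=np.array(Q);print(Q.mean(0).round(4)); 
Z=[np.array([at(c,(o[0]+a[0]/4,o[1]+a[1]/4),.026) for a in L]) for c,o,L in((c1,(225,100),A),(c2,(299,53),B))]
for z in Z: d=z[0]+z[1]-z[2]-z[3]; print(z.mean(0).round(4),np.degrees(np.arctan2(d[1],d[0])).round(2),np.linalg.norm(d[:2])/2, np.linalg.norm((z[0]-z[1])))
im=cv2.imread("pics/w1.png");m=(im.max(2)<45).astype(np.uint8);m[65:]=0;n,l,st,ce=cv2.connectedComponentsWithStats(m)
i=1+st[1:,4].argmax();print(st[i],ce[i]);print(at(c1,ce[i],.09).round(4), at(cam("top"),(410+179/5.5,140+112/5.5),.09), tri([(c1,ce[i]),(cam("top"),(410+179/5.5,140+112/5.5))]))
# tray corners in w2 for next
```

```text
[ 0.5699 -0.2935  0.0216] [ 0.5697 -0.2941  0.026 ] [ 0.5694 -0.2929  0.026 ]
[ 0.5732 -0.3586  0.0201] [ 0.573  -0.3583  0.026 ] [ 0.5726 -0.3567  0.026 ]
[ 0.4511 -0.3008  0.0267] [ 0.4505 -0.3009  0.026 ] [ 0.4512 -0.3006  0.026 ]
[ 0.4532 -0.3647  0.0242] [ 0.4535 -0.3647  0.026 ] [ 0.4537 -0.364   0.026 ]
[ 0.5118 -0.3294  0.0231]
[ 0.5117 -0.3295  0.026 ] 3.17 0.11951934496096642 0.06435533937332916
[ 0.5117 -0.3285  0.026 ] 3.64 0.11871935355177161 0.06390532147380111
[244   4   9  15  20] [247.55  10.3 ]
[ 0.6427 -0.3041  0.09  ] [ 0.62959969 -0.32090615  0.09      ] [ 0.62634088 -0.30853175  0.12433725]
```

```bash
python3 -m jog '[[1,[2.1,-5.6,0],0],[1,[2.1,-5.6,0],0],[1,[2.1,-5.6,0],0],[1,[2.1,-5.6,0],0],[1,[2.1,-5.6,0],0]]' | head -2
python3 -m jog '[[1,[2.1,-5.6,0],0],[1,[2.1,-5.6,0],0],[1,[2.1,-5.6,0],0],[1,[0,0,0],0],[1,[0,0,0],0]]' | head -2
python3 -m jog '[[1,[0,0,0],0],[1,[0,0,0],0]]' | head -2
cat > snap.py <<'E'
import sys,pickle; from h import *
n=sys.argv[1]; c=cam("wrist"); im=robot.get_image("wrist"); pickle.dump(c,open(n+".pkl","wb")); cv2.imwrite(f"pics/{n}.png",im)
E
python3 go.py; python3 snap.py w3
python3 -m jog '[[1,[0,-5.6,0],0],[1,[0,-5.0,0],0],[1,[0,0,0],0],[1,[0,0,0],0],[1,[0,0,0],0]]' | head -2
python3 -m jog '[[1,[0,0,0],0]]'|head -2
python3 go.py; python3 snap.py w4
python3 - <<'E'
from h import *
import pickle
o=[]
for n in("w3","w4"):
    c=pickle.load(open(n+".pkl","rb"));im=cv2.imread(f"pics/{n}.png")
    a=proj(c,(.66,.26,.03)).astype(int);x0,y0=a-[65,60];x0=max(x0,0);y0=max(y0,0);print(n,x0,y0);o.append(im[y0:y0+145,x0:x0+130])
cv2.imwrite("pics/c4.png",cv2.resize(np.hstack(o),None,fx=3,fy=3,interpolation=2))
E
```

```text
time_s: 3.0
position: [0.5422, 0.0312, 0.2422]
time_s: 3.62
position: [0.5979, 0.1996, 0.2416]
time_s: 3.88
position: [0.5978, 0.1991, 0.2425]
t 3.88 pos [0.5978 0.1991 0.2425] yaw 2.22 F [ 0.9  0.6 -0. ] w 0.0856 g 0.0
time_s: 4.55
position: [0.594, 0.3045, 0.2424]
time_s: 4.68
position: [0.5938, 0.305, 0.2424]
t 4.67 pos [0.5938 0.305  0.2424] yaw 2.22 F [-0.2  0.3  0.6] w 0.0853 g 0.0
w3 155 56
w4 260 56
```

View pics/c4.png

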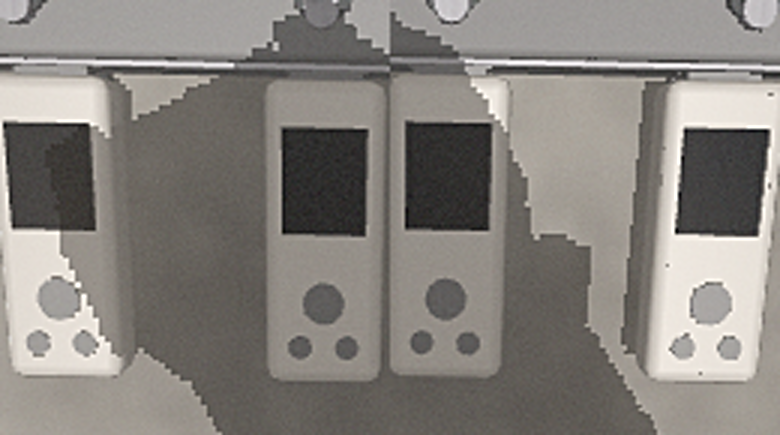

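```bash
python3 - <<'E'
from h import *
import pickle
c3=pickle.load(open("w3.pkl","rb"));c4=pickle.load(open("w4.pkl","rb"))
f=lambda p:(155+p[0]/3,56+p[1]/3); g=lambda p:(260+p[0]/3,56+p[1]/3)
for n,a,b in [("R win",(324,182),(332,182)),("R but",(323,303),(320,303)),("M win",(50,176),(57.5,176)),("M but",(59,298),(56,299))]:
    print(n,tri([(c3,f(a)),(c4,g(b))]).round(4),at(c3,f(a),.036).round(4),at(c4,g(b),.036).round(4))
# end edges and sides of the top (rounded: silhouette)
for n,fn,c,p in [("R front",f,c3,(325,380)),("R back",f,c3,(323,82)),("M front",g,c4,(55,376)),("M back",g,c4,(60,78)),("R L",f,c3,(267,220)),("R R",f,c3,(385,220)),("M L",g,c4,(0,220)),("M R",g,c4,(113,220))]:
    print(n,at(c,fn(p),.030).round(4))
E
python3 go.py .638 .306 .15 2
```

```text
R win [0.6618 0.2168 0.037 ] [0.6617 0.2168 0.036 ] [0.6618 0.2165 0.036 ]
R but [0.6221 0.2161 0.0367] [0.6219 0.2161 0.036 ] [0.6221 0.2159 0.036 ]
M win [0.6601 0.3069 0.0357] [0.66   0.3068 0.036 ] [0.6602 0.3069 0.036 ]
M but [0.62   0.3058 0.036 ] [0.6201 0.3057 0.036 ] [0.6199 0.3057 0.036 ]
R front [0.5939 0.2149 0.03  ]
R back [0.693  0.2182 0.03  ]
M front [0.592 0.305 0.03 ]
M back [0.6909 0.3073 0.03  ]
R L [0.6484 0.236  0.03  ]
R R [0.65   0.1961 0.03  ]
M L [0.645  0.3257 0.03  ]
M R [0.6465 0.2875 0.03  ]
t 4.72 pos [0.5937 0.3052 0.2424] yaw 2.24 F [0.4 0.5 0.3] w 0.0854 g 0.0
turn 0.24 shift cm [4.43 0.08 9.24] tilt [ 2.e-04 -1.e-04 -1.e+00]
```

```bash
python3 -m jog '[[1,[4.76,0,5],0.85],[1,[0,0,5],0],[1,[0,0,5],0],[1,[0,0,3],0],[1,[0,0,0],0]]' | head -2
python3 -m jog '[[1,[0,0,0],0],[1,[0,0,0],0]]' | head -2
python3 go.py 0.6413 0.3063 0.026 1.4
```

```text
time_s: 5.35
position: [0.6354, 0.3068, 0.0649]
time_s: 5.6
position: [0.6373, 0.3082, 0.0689]
t 5.6 pos [0.6373 0.3082 0.0689] yaw 1.44 F [-0.3  0.1  0.2] w 0.0852 g 0.0
turn 0.04 shift cm [0.4  0.2  4.29] tilt [ 0.0022  0.0012 -1.    ]
```

```bash
python3 -m jog '[[1,[0.4,0.2,1.5],0],[1,[0,0,1],0],[1,[0,0,0],0],[1,[0,0,0],0],[1,[0,0,0],0]]' | head -2
python3 go.py 0.6413 0.3063 0.026 1.4
```

```text
time_s: 6.22
position: [0.6406, 0.3061, 0.0424]
t 6.22 pos [0.6406 0.3061 0.0424] yaw 1.46 F [-0.2  0.7 -0.6] w 0.0856 g 0.0
turn 0.06 shift cm [ 0.07 -0.02  1.64] tilt [ 4.e-04  3.e-04 -1.e+00]
```

```bash
python3 -m jog '[[1,[0.07,0,1],0],[1,[0,0,0.64],0],[1,[0,0,0],0],[1,[0,0,0],0]]' | head -2
python3 go.py 0.6413 0.3063 0.026 1.4
python3 -m jog '[[0.3,[0,0,0],0],[0.3,[0,0,0],0],[0.3,[0,0,0],0],[0.3,[0,0,0],0],[0.3,[0,0,0],0]]'
python3 go.py 0.6413 0.3063 0.026 1.4
```

```text
time_s: 6.72
position: [0.6412, 0.306, 0.0256]
t 6.72 pos [0.6412 0.306  0.0256] yaw 1.45 F [ 0.4 -0.6 -0.3] w 0.0856 g 0.0
turn 0.05 shift cm [ 0.01 -0.03 -0.04] tilt [-1.e-04  1.e-04 -1.e+00]
time_s: 7.35
position: [0.6414, 0.306, 0.026]
tool_rot: [-3.141, -0.04, -0.001]
wrist_force: [-0.1, -0.1, 6.4]
grip_width: 0.039
grip_force: 61.5
t 7.35 pos [0.6414 0.306  0.026 ] yaw 1.45 F [-0.1 -0.1  6.4] w 0.039 g 61.5
turn 0.05 shift cm [-0.01 -0.03  0.  ] tilt [ 5.e-04  3.e-04 -1.e+00]
```

```bash
python3 -m jog '[[0.3,[-0.7,0,0],0],[0.3,[-0.7,0,0],0],[0.3,[-0.8,0,0],0],[0.3,[-1,0,0],0],[0.3,[-1,0,0],0]]'
python3 -m jog '[[0.3,[-1,0,0],0],[0.3,[-0.8,0,0],0],[0.3,[0,0,0],0],[0.3,[0,0,0],0]]'
python3 go.py
```

```text
time_s: 7.98
position: [0.599, 0.305, 0.026]
tool_rot: [-3.141, -0.04, -0.001]
wrist_force: [2.4, 0.0, 5.0]
grip_width: 0.0388
grip_force: 61.7
time_s: 8.48
position: [0.58, 0.3047, 0.026]
tool_rot: [3.141, 0.041, -0.002]
wrist_force: [-6.5, -1.5, 13.8]
grip_width: 0.0384
grip_force: 62.8
t 8.47 pos [0.58   0.3047 0.026 ] yaw 1.48 F [-6.5 -1.5 13.8] w 0.0384 g 62.8
```

```bash
python3 -m jog '[[0.3,[0,0,-2],0],[0.3,[0,0,-4],0],[0.3,[0,0,-4],0],[0.3,[0,0,0],0],[0.3,[0,0,0],0]]'
python3 snap.py w5
python3 go.py .5117 -.329 .13 3.3
```

```text
time_s: 9.1
position: [0.5808, 0.3041, 0.1255]
tool_rot: [3.141, 0.04, -0.001]
wrist_force: [-0.3, -0.5, -2.4]
grip_width: 0.0389
grip_force: 61.0
t 9.15 pos [0.5806 0.304  0.1249] yaw 1.45 F [-0.2 -0.2 -1.9] w 0.039 g 61.0
turn -1.85 shift cm [-10.53  62.8   -0.51] tilt [-1.3e-03 -7.0e-04 -1.0e+00]
```

View pics/w5.png

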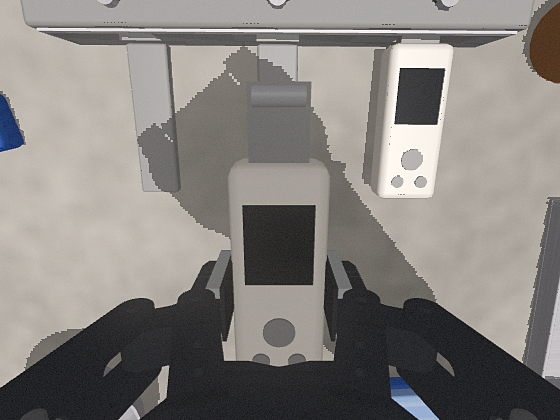

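```bash
cat > held.py <<'E'
import sys; from h import *
# held.py file: window's corners (dark blob) -> tool frame, plane of the handset's top 10 mm behind the TCP
im=cv2.imread(f"pics/{sys.argv[1]}.png"); p=robot.camera_params("wrist");K=np.array(p["K"]);T=np.array(p["tool_from_camera"])
r=im[180:305,236:324]; v=np.where(r.max(2)<70,1,0).astype(np.uint8); n,l,st,ce=cv2.connectedComponentsWithStats(v)
i=1+st[1:,4].argmax(); q=cv2.minAreaRect(np.argwhere(l==i)[:,::-1].astype(np.float32)); print(q)
for z in (-.010,-.005,-.015):
  f=lambda u:(lambda d:T[:3,3]+d*(z-T[2,3])/d[2])(T[:3,:3]@np.linalg.solve(K,[u[0]+236,u[1]+180,1.]))
  b=np.array([f(x) for x in cv2.boxPoints(q)]); b=b[np.argsort(b[:,0])]
  c=b.mean(0); e=b[2:].mean(0)-b[:2].mean(0); print(z,"win centre x,y mm",(c[:2]*1e3).round(1),"len",np.linalg.norm(e).round(4))
E
python3 held.py w5
python3 - <<'E'
from h import *
import pickle
c=pickle.load(open("w4.pkl","rb"))
g=lambda p:(260+p[0]/3,56+p[1]/3)
for a in[(16,124),(101,124),(101,230),(16,230)]: print(at(c,g(a),.036).round(4))
E
```

```text
((42.0, 64.5), (79.0, 72.0), 90.0)
-0.01 win centre x,y mm [19.1 -0.5] len 0.0338
-0.005 win centre x,y mm [16.9 -0.5] len 0.0352
-0.015 win centre x,y mm [21.2 -0.5] len 0.0324
[0.6759 0.3209 0.036 ]
[0.677  0.2934 0.036 ]
[0.6434 0.2917 0.036 ]
[0.6423 0.32   0.036 ]
```

```bash
python3 -m jog '[[0.3,[-0.8,3,-0.5],-1.85],[0.3,[-0.8,5,0],0],[0.3,[-0.8,5,0],0],[0.3,[-0.8,5,0],0],[0.3,[-0.8,5,0],0]]'
python3 -m jog '[[0.3,[-0.8,5,0],0],[0.3,[-0.8,5,0],0],[0.3,[-0.8,5,0],0],[0.3,[-0.8,5,0],0],[0.3,[-0.8,5,0],0]]'
python3 go.py .5115 -.329 .13 3.3
```

```text
time_s: 9.78
position: [0.5525, 0.071, 0.1297]
tool_rot: [3.14, 0.091, -0.003]
wrist_force: [0.8, -0.6, -1.5]
grip_width: 0.0389
grip_force: 61.0
time_s: 10.4
position: [0.527, -0.1806, 0.1297]
tool_rot: [-3.14, -0.091, 0.003]
wrist_force: [0.8, 0.1, -1.2]
grip_width: 0.0389
grip_force: 61.0
t 10.4 pos [ 0.527  -0.1806  0.1297] yaw 3.31 F [ 0.8  0.1 -1.2] w 0.0389 g 61.0
turn 0.01 shift cm [-2.4  14.73 -0.03] tilt [-1.8e-03  7.0e-04 -1.0e+00]
```

```bash
python3 -m jog '[[0.3,[-0.8,5,0],0],[0.3,[-0.8,5,0],0],[0.3,[-0.8,4.7,0],0],[0.3,[0,0,0],0],[0.3,[0,0,0],0]]'
python3 -m jog '[[0.3,[0,0,0],0],[0.3,[0,0,0],0]]' | head -2
python3 snap.py w6; python3 held.py w6
python3 go.py .5115 -.329 .028 3.3
```

```text
time_s: 11.02
position: [0.5122, -0.3265, 0.1296]
tool_rot: [-3.139, -0.091, 0.002]
wrist_force: [0.1, 1.1, -0.9]
grip_width: 0.0387
grip_force: 61.0
time_s: 11.28
position: [0.5128, -0.3264, 0.1306]
((42.0, 64.5), (79.0, 72.0), 90.0)
-0.01 win centre x,y mm [19.1 -0.5] len 0.0338
-0.005 win centre x,y mm [16.9 -0.5] len 0.0352
-0.015 win centre x,y mm [21.2 -0.5] len 0.0324
t 11.32 pos [ 0.5127 -0.3267  0.1306] yaw 3.36 F [ 1.1  0.2 -0.4] w 0.0388 g 61.0
turn 0.06 shift cm [-0.14  0.23 10.26] tilt [-1.e-04  2.e-04 -1.e+00]
```

View pics/w6.png

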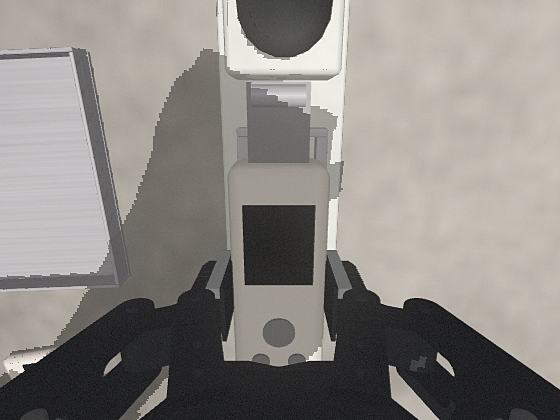

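Run:
```python
from h import *
import pickle
c=pickle.load(open("w6.pkl","rb"))
for n,p,z in[("wallL",(237,130),.026),("wallR",(329,129),.026),("plL",(233,12),.09),("plR",(332,12),.09),("plBot",(283,57),.09)]: print(n,at(c,p,z).round(4))
```

```text
wallL [ 0.5684 -0.294   0.026 ]
wallR [ 0.5729 -0.358   0.026 ]
plL [ 0.6257 -0.2984  0.09  ]
plR [ 0.6285 -0.3441  0.09  ]
plBot [ 0.608  -0.3227  0.09  ]
```

```bash
python3 -m jog '[[0.3,[-0.14,0.28,3],0],[0.3,[0,0,3],0],[0.3,[0,0,1],0],[0.3,[0,0,0],0],[0.3,[0,0,0],0]]' 
python3 go.py .5115 -.3295 .028 3.3
```

```text
time_s: 11.95
position: [0.5119, -0.3305, 0.0618]
tool_rot: [3.14, 0.091, 0.002]
wrist_force: [0.2, 0.1, -0.2]
grip_width: 0.039
grip_force: 61.0
t 11.95 pos [ 0.5119 -0.3305  0.0618] yaw 3.31 F [ 0.2  0.1 -0.2] w 0.039 g 61.0
turn 0.01 shift cm [-0.03 -0.1   3.38] tilt [ 1.2e-03 -7.0e-04 -1.0e+00]
```

```bash
python3 -m jog '[[0.3,[0,-0.08,1],0],[0.3,[0,0,0.8],0],[0.3,[0,0,0.6],0],[0.3,[0,0,0],0]]'
python3 -m jog '[[0.3,[0,0,0.5],0],[0.3,[0,0,0.3],0],[0.3,[0,0,0],0],[0.3,[0,0,0],0]]' 
python3 go.py .5115 -.3295 .028 3.3
```

```text
time_s: 12.45
position: [0.5109, -0.3292, 0.036]
tool_rot: [-3.14, -0.09, 0.001]
wrist_force: [0.8, -1.4, -0.9]
grip_width: 0.0385
grip_force: 66.5
time_s: 12.95
position: [0.5113, -0.3294, 0.0287]
tool_rot: [-3.14, -0.09, -0.0]
wrist_force: [-0.0, 0.3, -1.3]
grip_width: 0.0388
grip_force: 66.8
t 12.95 pos [ 0.5113 -0.3294  0.0287] yaw 3.3 F [-0.   0.3 -1.3] w 0.0388 g 66.8
turn 0.0 shift cm [0.02 0.01 0.07] tilt [ 0.  0. -1.]
```

```bash
python3 -m jog '[[0.3,[0,0,0.06],0],[0.75,[0,0,0],0],[0.75,[0,0,0],0],[0.75,[0,0,0],0],[0.75,[0,0,0],0]]'
python3 -m jog '[[0.75,[0,0,-3],0],[0.75,[0,0,-4],0],[0.75,[0,0,-4],0],[0.75,[0,0,0],0],[0.75,[0,0,0],0]]' 
python3 snap.py w7; python3 go.py .631 -.322 .115 3.3
python3 - <<'E'
from h import *
im=cv2.imread("pics/w7.png"); cv2.imwrite("pics/c7.png",cv2.resize(im[60:400,160:400],None,fx=1.7,fy=1.7,interpolation=2))
E
```

```text
time_s: 13.58
position: [0.5112, -0.3295, 0.028]
tool_rot: [-3.14, -0.09, 0.0]
wrist_force: [-1.3, 0.2, 0.0]
grip_width: 0.0645
grip_force: 0.0
time_s: 14.2
position: [0.511, -0.3293, 0.1376]
tool_rot: [-3.14, -0.09, 0.001]
wrist_force: [-0.4, 0.1, 0.0]
grip_width: 0.0646
grip_force: 0.0
t 14.25 pos [ 0.5108 -0.3292  0.1371] yaw 3.3 F [0.1 0.7 0. ] w 0.0636 g 0.0
turn -0.0 shift cm [12.04 -0.03  2.21] tilt [-1.1e-03  7.0e-04 -1.0e+00]
```

View pics/c7.png

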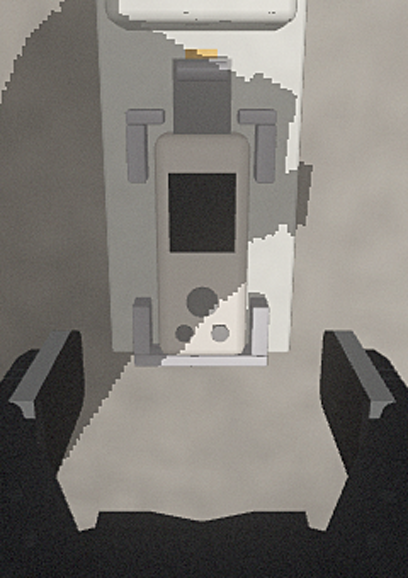

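```bash
python3 - <<'E'
from h import *
import pickle
c=pickle.load(open("w7.pkl","rb")); print(at(c,(160+202/1.7,60+212/1.7),.038), at(c,(160+202/1.7,60+302/1.7),.038))
E
python3 -m jog '[[0,[4,0,0],0],[0,[4,0,0],0],[0,[4,0,0],0],[0,[0,0,0],0],[0,[0,0,0],0]]' 
python3 -m jog '[[0,[0,0,1.5],0],[0,[0,0,0],0],[0,[0,0,0],0],[0,[0,0,0],0]]' 
python3 go.py .631 -.322 .085 3.3
```

```text
[ 0.53047141 -0.32832351  0.038     ] [ 0.48997709 -0.33070444  0.038     ]
time_s: 14.88
position: [0.6301, -0.3225, 0.1366]
tool_rot: [-3.14, -0.09, 0.003]
wrist_force: [-0.9, 0.5, -0.2]
grip_width: -0.0001
grip_force: 0.0
time_s: 15.38
position: [0.6311, -0.3226, 0.1233]
tool_rot: [3.14, 0.09, 0.001]
wrist_force: [0.4, -0.1, -0.7]
grip_width: -0.0003
grip_force: 0.0
t 15.38 pos [ 0.6311 -0.3226  0.1233] yaw 3.29 F [ 0.4 -0.1 -0.7] w -0.0003 g 0.0
turn -0.01 shift cm [-0.   -0.07  3.83] tilt [ 4.e-04 -2.e-04 -1.e+00]
```

```bash
python3 -m jog '[[0,[0,-0.06,1.2],0],[0,[0,0,1],0],[0,[0,0,0.5],0],[0,[0,0,0],0],[0,[0,0,0],0]]' 
python3 -m jog '[[0,[0,0,0.5],0],[0,[0,0,0.3],0],[0,[0,0,0.2],0],[0,[0,0,0],0],[0,[0,0,0],0]]'
```

```text
time_s: 16.0
position: [0.6309, -0.3218, 0.0962]
tool_rot: [-3.14, -0.09, 0.001]
wrist_force: [-3.3, 0.5, 5.3]
grip_width: 0.0001
grip_force: 2.5
time_s: 16.62
position: [0.6312, -0.3219, 0.0868]
tool_rot: [3.14, 0.09, 0.001]
wrist_force: [-3.2, 2.2, 9.5]
grip_width: -0.0
grip_force: 4.6
```

```bash
python3 -m jog '[[0,[0,0,0.15],0],[0,[0,0,0],0]]' 
python3 -m jog '[[0,[0,0,0.15],0],[0,[0,0,0],0]]' 
python3 -m jog '[[0,[0,0,0.1],0],[0,[0,0,0],0]]'
```

```text
time_s: 16.88
position: [0.6313, -0.322, 0.086]
tool_rot: [3.14, 0.09, 0.001]
wrist_force: [-7.1, 4.2, 18.3]
grip_width: -0.0001
grip_force: 9.2
time_s: 17.12
position: [0.6315, -0.3221, 0.0859]
tool_rot: [3.139, 0.09, 0.002]
wrist_force: [-13.5, 5.5, 33.9]
grip_width: -0.0001
grip_force: 17.0
time_s: 17.38
position: [0.6316, -0.3222, 0.0857]
tool_rot: [3.139, 0.09, 0.002]
wrist_force: [-18.4, 8.3, 44.3]
grip_width: 0.0001
grip_force: 22.1
```

```bash
python3 -m jog '[[0,[0,0,-0.1],0],[0,[0,0,0],0],[0,[0,0,0],0],[0,[0,0,0],0],[0,[0,0,0],0]]' 
python3 -m jog '[[0,[0,0,0],0],[0,[0,0,0],0],[0,[0,0,0],0],[0,[0,0,0],0]]' 
python3 -m jog '[[0,[0,0,-1],0],[0,[0,0,-2],0],[0,[0,0,-2.5],0],[0.75,[-4,0,0],0],[0.75,[-4,0,0],0]]' 
python3 -m jog '[[0.75,[-4,0,0],0],[0.75,[0,0,0],0],[0.75,[0,0,0],0]]' | head -2
python3 snap.py w8
python3 go.py .5112 -.3295 .028 3.3
python3 - <<'E'
from h import *
import pickle
cv2.imwrite("pics/top8.png",robot.get_image("top"))
c=pickle.load(open("w8.pkl","rb"));im=cv2.imread("pics/w8.png");p=proj(c,(.530,-.3284,.038)).astype(int);print(p)
x0,y0=p-35;r=im[y0:y0+70,x0:x0+70];n,l,st,ce=cv2.connectedComponentsWithStats((r.max(2)<60).astype(np.uint8));i=1+st[1:,4].argmax();print(st[i],at(c,ce[i]+[x0,y0],.038))
E
```

```text
time_s: 18.0
position: [0.6315, -0.3221, 0.0859]
tool_rot: [3.139, 0.09, 0.002]
wrist_force: [-13.7, 6.7, 33.3]
grip_width: -0.0001
grip_force: 16.9
time_s: 18.5
position: [0.6315, -0.3221, 0.0859]
tool_rot: [3.139, 0.09, 0.002]
wrist_force: [-14.0, 6.4, 33.0]
grip_width: 0.0001
grip_force: 16.9
time_s: 19.12
position: [0.5502, -0.3265, 0.1387]
tool_rot: [3.14, 0.091, 0.001]
wrist_force: [0.0, 0.0, -0.0]
grip_width: 0.0359
grip_force: 0.0
time_s: 19.5
position: [0.5119, -0.3288, 0.1387]
t 19.55 pos [ 0.5121 -0.3286  0.1385] yaw 3.34 F [0.6 0.3 0.3] w 0.064 g 0.0
turn 0.04 shift cm [-0.1   0.08 11.05] tilt [ 8.e-04 -0.e+00 -1.e+00]
[279 186]
[  16   12   39   46 1761] [ 0.53088013 -0.32785021  0.038     ]
```

```bash
python3 -m jog '[[0.75,[-0.05,0.06,4],0],[0.75,[0,0,4],0],[0.75,[0,0,1.5],0],[0.75,[0,0,0],0],[0.75,[0,0,0],0]]' | head -2
python3 go.py .5117 -.3292 .028 3.3
```

```text
time_s: 20.23
position: [0.5117, -0.3298, 0.0444]
t 20.23 pos [ 0.5117 -0.3298  0.0444] yaw 3.31 F [-0.5 -0.3  0.6] w 0.0641 g 0.0
turn 0.01 shift cm [ 0.01 -0.06  1.64] tilt [ 1.6e-03 -9.0e-04 -1.0e+00]
```

Meanwhile I'll re-measure the tray corners, in case it was knocked. The crop is from the current top view.

```bash
python3 -m jog '[[0.75,[0,-0.05,1],0],[0.75,[0,0,0.6],0],[0.75,[0,0,0],0],[0.3,[0,0,0],0],[0.3,[0,0,0],0]]' | head -2
python3 -m jog '[[0.3,[0,0,0],0],[0.3,[0,0,0],0],[0.3,[0,0,0],0],[0.3,[0,0,-2],0],[0.3,[0,0,-2],0]]'
python3 -m jog '[[0.3,[0,0,-4],0],[0.3,[0,0,-2],0],[0.3,[0,0,0],0],[0.3,[0,0,0],0]]'
python3 snap.py w9; python3 held.py w9
python3 - <<'E'
from h import *
im=robot.get_image("top"); cv2.imwrite("pics/top9.png",im)
a=cv2.imread("pics/top0.png"); d=cv2.absdiff(a,im)[160:250,285:400]; print("tray change",(d.max(2)>40).sum())
cv2.imwrite("pics/c9.png",cv2.resize(im[160:260,280:410],None,fx=5,fy=5,interpolation=2))
E
python3 go.py
```

```text
time_s: 20.85
position: [0.5109, -0.3291, 0.0275]
time_s: 21.48
position: [0.5108, -0.329, 0.0686]
tool_rot: [3.14, 0.09, 0.0]
wrist_force: [-0.9, -0.6, -0.6]
grip_width: 0.0391
grip_force: 60.6
time_s: 21.98
position: [0.5102, -0.3288, 0.1261]
tool_rot: [-3.14, -0.09, 0.002]
wrist_force: [-0.9, -1.3, -1.6]
grip_width: 0.039
grip_force: 60.6
((42.0, 64.5), (79.0, 72.0), 90.0)
-0.01 win centre x,y mm [19.1 -0.5] len 0.0338
-0.005 win centre x,y mm [16.9 -0.5] len 0.0352
-0.015 win centre x,y mm [21.2 -0.5] len 0.0324
tray change 277
t 22.07 pos [ 0.5102 -0.3286  0.1258] yaw 3.3 F [ 0.4 -0.5  0.2] w 0.0387 g 60.6
```

View pics/c9.png

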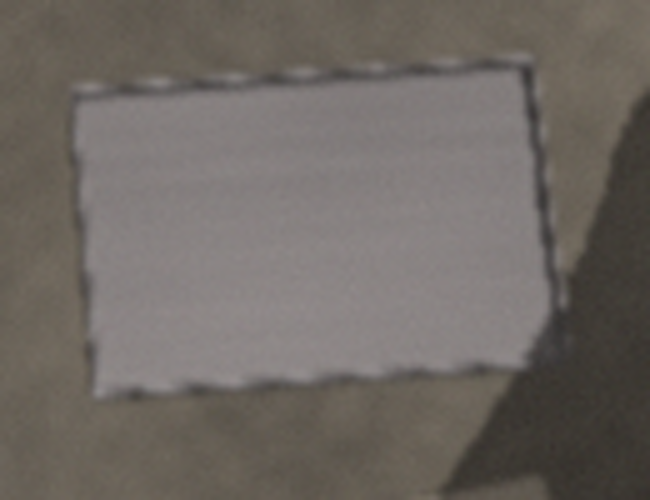

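```bash
cat > tray.py <<'E'
from h import *
t=cam("top");Q=np.array([at(t,(280+u/5,160+v/5),.022) for u,v in [(72,88),(536,58),(570,358),(95,395)]])
c=Q.mean(0)[:2];d=(Q[0]+Q[1]-Q[2]-Q[3])[:2]/2;e=(Q[0]+Q[3]-Q[1]-Q[2])[:2]/2
print(Q.round(4).tolist(),c.round(4),np.linalg.norm(d),np.linalg.norm(e),np.degrees([np.arctan2(d[1],d[0]),np.arctan2(-e[0],e[1])]))
w=np.arctan2(-e[0],e[1]);M=np.array([[np.cos(w),-np.sin(w)],[np.sin(w),np.cos(w)]])
for y in(.06,-.06): print(y,(c+M@[-.012,y]).round(4))
E
python3 tray.py; python3 go.py .4915 .001 .126 4.9
```

```text
[[0.5869, 0.0849, 0.022], [0.6128, -0.183, 0.022], [0.4377, -0.1998, 0.022], [0.4088, 0.068, 0.022]] [ 0.5115 -0.0575] 0.17742108948992746 0.2692379040733479 [5.45800556 5.84331582]
0.06 [0.4935 0.001 ]
-0.06 [ 0.5057 -0.1184]
t 22.07 pos [ 0.5102 -0.3286  0.1258] yaw 3.3 F [ 0.4 -0.5  0.2] w 0.0387 g 60.6
turn -1.6 shift cm [ 9.6e-01 -3.3e+01 -2.0e-02] tilt [-0.0016  0.0011 -1.    ]
```

```bash
python3 -m jog '[[0.3,[0.2,-4.7,0],-2.2],[0.3,[0.2,-4.7,0],0],[0.3,[0.2,-4.7,0],0],[0.3,[0.2,-4.7,0],0],[0.3,[0.2,-4.7,0],0]]'
python3 -m jog '[[0.3,[0.2,-4.7,0],0],[0.3,[0.3,-4.8,0],0],[0.3,[0,0,0],0],[0.3,[0,0,0],0],[0.3,[0,0,0],0]]'
python3 snap.py w10; python3 held.py w10
python3 go.py .4935 .001 .02 5.5
```

```text
time_s: 22.7
position: [0.4993, -0.0924, 0.1263]
tool_rot: [-3.138, -0.151, 0.002]
wrist_force: [1.1, -0.3, -0.1]
grip_width: 0.0388
grip_force: 60.7
time_s: 23.32
position: [0.4957, -0.0001, 0.1267]
tool_rot: [3.138, 0.148, -0.001]
wrist_force: [0.5, -0.3, -1.4]
grip_width: 0.039
grip_force: 60.7
((42.5, 64.5), (79.0, 73.0), 90.0)
-0.01 win centre x,y mm [19.1 -0.3] len 0.0338
-0.005 win centre x,y mm [16.9 -0.3] len 0.0352
-0.015 win centre x,y mm [21.2 -0.3] len 0.0324
t 23.38 pos [ 0.4957 -0.      0.1267] yaw 5.4 F [ 0.1  0.7 -1. ] w 0.0391 g 60.7
turn -0.1 shift cm [-0.21 -0.12 10.67] tilt [-5.e-04 -1.e-04 -1.e+00]
```

View pics/w10.png

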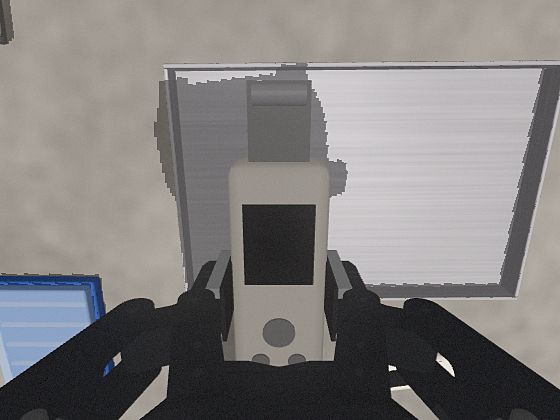

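```bash
python3 -m jog '[[0.3,[-0.2,-0.1,3],0],[0.3,[0,0,3],0],[0.3,[0,0,2],0],[0.3,[0,0,1],0],[0.3,[0,0,0],0]]'
python3 go.py .4935 .001 .02 5.5
```

```text
time_s: 24.0
position: [0.4936, 0.0015, 0.0368]
tool_rot: [-3.138, -0.15, 0.001]
wrist_force: [-0.1, 0.4, -1.0]
grip_width: 0.0385
grip_force: 60.8
t 24.0 pos [0.4936 0.0015 0.0368] yaw 5.47 F [-0.1  0.4 -1. ] w 0.0385 g 60.8
turn -0.03 shift cm [-0.01  0.05  1.68] tilt [-9.e-04  0.e+00 -1.e+00]
```

```bash
python3 -m jog '[[0.3,[0,0,0.8],0],[0.3,[0,0,0.5],0],[0.3,[0,0,0.3],0],[0.3,[0,0,0],0],[0.3,[0,0,0],0]]'
python3 -m jog '[[0.7,[0,0,0],0],[0.7,[0,0,0],0],[0.7,[0,0,0],0],[0.7,[0,0,-2],0],[0.7,[0,0,-4],0]]'
python3 -m jog '[[0.7,[0,0,-6],0],[0.7,[0,0,0],0],[0.7,[0,0,0],0]]'
python3 go.py .6434 .2165 .14 1.4; python3 snap.py w11
python3 - <<'E'
from h import *
import pickle
c=pickle.load(open("w11.pkl","rb"));im=cv2.imread("pics/w11.png");p=proj(c,(.512,.003,.029)).astype(int);print(p)
x0,y0=p-40;r=im[y0:y0+80,x0:x0+80];n,l,st,ce=cv2.connectedComponentsWithStats((r.max(2)<60).astype(np.uint8));i=1+st[1:,4].argmax();print(st[i],at(c,ce[i]+[x0,y0],.029))
E
```

```text
time_s: 24.62
position: [0.4938, 0.0018, 0.0211]
tool_rot: [-3.138, -0.151, -0.0]
wrist_force: [-0.2, 0.0, -0.7]
grip_width: 0.0388
grip_force: 60.8
time_s: 25.25
position: [0.4928, 0.0019, 0.0808]
tool_rot: [-3.138, -0.151, 0.004]
wrist_force: [0.6, -0.3, -0.3]
grip_width: 0.06
grip_force: 0.0
time_s: 25.62
position: [0.4935, 0.0017, 0.1409]
tool_rot: [3.138, 0.15, 0.0]
wrist_force: [1.0, -0.1, -0.8]
grip_width: 0.0604
grip_force: 0.0
t 25.62 pos [0.4935 0.0017 0.1409] yaw 5.49 F [ 1.  -0.1 -0.8] w 0.0604 g 0.0
turn 4.09 shift cm [ 15.51 -21.11   0.09] tilt [ 0.e+00 -2.e-04 -1.e+00]
[279 182]
[  21   17   38   44 1621] [0.5136546  0.00384505 0.029     ]
```

```bash
python3 -m jog '[[1,[3.1,-4.2,0],4.1],[1,[3.1,-4.2,0],0],[1,[3.1,-4.2,0],0],[1,[3.1,-4.2,0],0],[1,[3.1,-4.3,0],0]]'|head -2
python3 -m jog '[[1,[0,0,0],0],[1,[0,0,0],0],[1,[0,0,0],0]]'|head -2
python3 snap.py w12
python3 - <<'E'
from h import *
import pickle
c=pickle.load(open("w12.pkl","rb"));im=cv2.imread("pics/w12.png");p=proj(c,(.662,.217,.036)).astype(int);print(p)
x0,y0=p-50;r=im[y0:y0+100,x0:x0+100];n,l,st,ce=cv2.connectedComponentsWithStats((r.max(2)<60).astype(np.uint8));i=1+st[1:,4].argmax();print(st[i],at(c,ce[i]+[x0,y0],.036))
E
python3 go.py .6434 .2165 .026 1.4
```

```text
time_s: 26.3
position: [0.6406, 0.2197, 0.139]
time_s: 26.68
position: [0.64, 0.2174, 0.1404]
[279 179]
[  31   28   39   46 1740] [0.66241196 0.21730953 0.036     ]
t 26.73 pos [0.6402 0.2174 0.1408] yaw 1.34 F [-0.3  0.3  0.3] w 0.0854 g 0.0
turn -0.06 shift cm [ 0.32  0.1  11.48] tilt [-5.e-04 -6.e-04 -1.e+00]
```

```bash
python3 -m jog '[[1,[0.32,0.05,4],0],[1,[0,0,3],0],[1,[0,0,2],0],[1,[0,0,0],0],[1,[0,0,0],0]]'|head -2
python3 go.py .6434 .2168 .026 1.4
```

```text
time_s: 27.35
position: [0.6442, 0.2183, 0.0523]
t 27.35 pos [0.6442 0.2183 0.0523] yaw 1.39 F [-0.3  0.  -0.6] w 0.0853 g 0.0
turn -0.01 shift cm [-0.08  0.15  2.63] tilt [ 1.4e-03  6.0e-04 -1.0e+00]
```

```bash
python3 -m jog '[[1,[-0.06,0.1,1.2],0],[1,[0,0,1],0],[1,[0,0,0.4],0],[1,[0,0,0],0],[1,[0,0,0],0]]'|head -2
python3 go.py .6434 .2168 .026 1.4
python3 -m jog '[[0.3,[0,0,0],0],[0.3,[0,0,0],0],[0.3,[0,0,0],0],[0.3,[0,0,0],0],[0.3,[0,0,0],0]]'
```

```text
time_s: 27.98
position: [0.6432, 0.2173, 0.0253]
t 27.98 pos [0.6432 0.2173 0.0253] yaw 1.4 F [ 0.2 -0.2 -0.1] w 0.0856 g 0.0
turn 0.0 shift cm [ 0.02  0.05 -0.07] tilt [ 2.e-04  2.e-04 -1.e+00]
time_s: 28.6
position: [0.6432, 0.2173, 0.0254]
tool_rot: [-3.141, -0.038, -0.001]
wrist_force: [-1.2, 0.0, 5.6]
grip_width: 0.039
grip_force: 61.5
```

```bash
python3 -m jog '[[0.3,[-0.7,0,0],0],[0.3,[-0.7,0,0],0],[0.3,[-0.8,0,0],0],[0.3,[-1,0,0],0],[0.3,[-1,0,0],0]]'
python3 -m jog '[[0.3,[-1,0,0],0],[0.3,[-0.8,0,0],0],[0.3,[0,0,0],0],[0.3,[0,0,0],0]]'
python3 -m jog '[[0.3,[0,0,-2],0],[0.3,[0,0,-4],0],[0.3,[0,0,-4.5],0],[0.3,[0,0,0],0],[0.3,[0,0,0],0]]'
python3 snap.py w13; python3 held.py w13
python3 go.py .5115 -.3295 .13 3.3
```

```text
time_s: 29.22
position: [0.6008, 0.2162, 0.0254]
tool_rot: [-3.141, -0.038, -0.001]
wrist_force: [2.8, 0.2, 4.9]
grip_width: 0.0387
grip_force: 61.8
time_s: 29.72
position: [0.5818, 0.2158, 0.0253]
tool_rot: [3.141, 0.039, -0.002]
wrist_force: [-7.1, -0.8, 15.5]
grip_width: 0.0389
grip_force: 63.0
time_s: 30.35
position: [0.5826, 0.2154, 0.13]
tool_rot: [3.141, 0.038, -0.001]
wrist_force: [0.6, -0.6, -2.1]
grip_width: 0.0392
grip_force: 61.2
((43.0, 65.5), (79.0, 72.0), 90.0)
-0.01 win centre x,y mm [18.6 -0.1] len 0.0339
-0.005 win centre x,y mm [16.5 -0. ] len 0.0353
-0.015 win centre x,y mm [20.8 -0.1] len 0.0325
t 30.4 pos [0.5824 0.2153 0.1294] yaw 1.4 F [ 0.3  0.4 -0.7] w 0.0388 g 61.2
turn -1.9 shift cm [-10.21  53.99  -0.06] tilt [-1.4e-03 -5.0e-04 -1.0e+00]
```

```bash
python3 -m jog '[[0.3,[-0.9,4.5,0],-1.9],[0.3,[-0.9,5,0],0],[0.3,[-0.9,5,0],0],[0.3,[-0.9,5,0],0],[0.3,[-0.9,5,0],0]]'
python3 -m jog '[[0.3,[-0.9,5,0],0],[0.3,[-0.9,5,0],0],[0.3,[-0.9,5,0],0],[0.3,[-0.9,5,0],0],[0.3,[-0.9,5,0],0]]'
python3 -m jog '[[0.3,[-1,4.5,0],0],[0.3,[0,0,0],0],[0.3,[0,0,0],0],[0.3,[0,0,0],0],[0.3,[0,0,0],0]]'
python3 snap.py w14; python3 held.py w14
python3 go.py .5119 -.3292 .028 3.3
```

```text
time_s: 31.02
position: [0.5496, -0.0328, 0.1291]
tool_rot: [-3.14, -0.091, 0.003]
wrist_force: [1.8, 0.2, -1.1]
grip_width: 0.0387
grip_force: 61.1
time_s: 31.65
position: [0.5192, -0.2847, 0.129]
tool_rot: [-3.139, -0.091, 0.003]
wrist_force: [0.2, -0.0, -1.4]
grip_width: 0.0389
grip_force: 61.1
time_s: 32.28
position: [0.5131, -0.328, 0.13]
tool_rot: [-3.14, -0.092, 0.0]
wrist_force: [0.8, 0.0, -1.1]
grip_width: 0.0387
grip_force: 61.1
((42.5, 65.5), (79.0, 73.0), 90.0)
-0.01 win centre x,y mm [18.6 -0.3] len 0.0339
-0.005 win centre x,y mm [16.5 -0.3] len 0.0353
-0.015 win centre x,y mm [20.8 -0.3] len 0.0325
t 32.33 pos [ 0.513  -0.3282  0.13  ] yaw 3.36 F [ 0.3  1.  -1. ] w 0.039 g 61.1
turn 0.06 shift cm [-0.12  0.09 10.2 ] tilt [-1.e-04  2.e-04 -1.e+00]
```

```bash
python3 -m jog '[[0.3,[-0.1,0.05,3],0],[0.3,[0,0,3],0],[0.3,[0,0,1],0],[0.3,[0,0,0],0],[0.3,[0,0,0],0]]' 
python3 go.py .5119 -.3294 .028 3.3
```

```text
time_s: 32.95
position: [0.5124, -0.3297, 0.0611]
tool_rot: [3.14, 0.091, 0.002]
wrist_force: [0.1, 0.1, -1.9]
grip_width: 0.0389
grip_force: 61.1
t 32.95 pos [ 0.5124 -0.3297  0.0611] yaw 3.31 F [ 0.1  0.1 -1.9] w 0.0389 g 61.1
turn 0.01 shift cm [-0.05 -0.04  3.31] tilt [ 1.2e-03 -7.0e-04 -1.0e+00]
```

```bash
python3 -m jog '[[0.3,[0,0,1],0],[0.3,[0,0,0.8],0],[0.3,[0,0,0.6],0],[0.3,[0,0,0],0]]'
python3 -m jog '[[0.3,[0,0,0.5],0],[0.3,[0,0,0.3],0],[0.3,[0,0,0],0],[0.3,[0,0,0],0]]' 
python3 go.py .5119 -.3294 .0275 3.3
```

```text
time_s: 33.45
position: [0.5115, -0.3293, 0.0354]
tool_rot: [-3.14, -0.091, 0.001]
wrist_force: [-1.0, 0.4, -0.5]
grip_width: 0.0389
grip_force: 61.1
time_s: 33.95
position: [0.5119, -0.3295, 0.0281]
tool_rot: [3.14, 0.09, 0.0]
wrist_force: [-0.2, -1.0, -1.4]
grip_width: 0.0388
grip_force: 61.1
t 33.95 pos [ 0.5119 -0.3295  0.0281] yaw 3.3 F [-0.2 -1.  -1.4] w 0.0388 g 61.1
turn 0.0 shift cm [ 0.01 -0.01  0.06] tilt [ 0. -0. -1.]
```

```bash
python3 -m jog '[[0.3,[0,0,0.05],0],[0.75,[0,0,0],0],[0.75,[0,0,0],0],[0.75,[0,0,0],0],[0.75,[0,0,0],0]]'
python3 -m jog '[[0.75,[0,0,-3],0],[0.75,[0,0,-4],0],[0.75,[0,0,-4],0],[0.75,[0,0,0],0],[0.75,[0,0,0],0]]' | head -2
python3 snap.py w15
cat > win.py <<'E'
import sys,pickle; from h import *
n=sys.argv[1];P=list(map(float,sys.argv[2:5]))
c=pickle.load(open(n+".pkl","rb"));im=cv2.imread(f"pics/{n}.png");p=proj(c,P).astype(int)
x0,y0=p-35;r=im[y0:y0+70,x0:x0+70];m,l,st,ce=cv2.connectedComponentsWithStats((r.max(2)<60).astype(np.uint8));i=1+st[1:,4].argmax();print(st[i],at(c,ce[i]+[x0,y0],P[2]).round(4))
E
python3 win.py w15 .530 -.3284 .038
python3 go.py .631 -.322 .115 3.3
```

```text
time_s: 34.58
position: [0.5118, -0.3295, 0.0275]
tool_rot: [3.14, 0.091, 0.0]
wrist_force: [-0.7, -0.6, -0.6]
grip_width: 0.0643
grip_force: 0.0
time_s: 35.2
position: [0.5115, -0.3294, 0.1371]
[  16   11   40   47 1776] [ 0.5314 -0.3283  0.038 ]
t 35.25 pos [ 0.5113 -0.3293  0.1366] yaw 3.3 F [ 0.2  0.  -0.7] w 0.0638 g 0.0
turn -0.0 shift cm [11.99 -0.04  2.16] tilt [-1.2e-03  7.0e-04 -1.0e+00]
```

```bash
python3 -m jog '[[0,[4,0,0],0],[0,[4,0,0],0],[0,[4,0,0],0],[0,[0,0,0],0],[0,[0,0,0],0]]' | head -2
python3 -m jog '[[0,[0,-0.04,1.5],0],[0,[0,0,1.2],0],[0,[0,0,1],0],[0,[0,0,0],0],[0,[0,0,0],0]]' 
python3 go.py .631 -.322 .085 3.3
```

```text
time_s: 35.88
position: [0.6308, -0.3225, 0.1361]
time_s: 36.5
position: [0.6316, -0.3223, 0.1008]
tool_rot: [3.14, 0.09, 0.0]
wrist_force: [-1.7, 0.0, 2.3]
grip_width: -0.0
grip_force: 1.4
t 36.5 pos [ 0.6316 -0.3223  0.1008] yaw 3.29 F [-1.7  0.   2.3] w -0.0 g 1.4
turn -0.01 shift cm [-0.06 -0.03  1.58] tilt [ 1.e-04 -1.e-04 -1.e+00]
```

```bash
python3 -m jog '[[0,[0,0,0.5],0],[0,[0,0,0.5],0],[0,[0,0,0.4],0],[0,[0,0,0],0],[0,[0,0,0],0]]' 
python3 -m jog '[[0,[0,0,0.15],0],[0,[0,0,0],0]]' 
python3 -m jog '[[0,[0,0,0.15],0],[0,[0,0,0],0]]'
```

```text
time_s: 37.12
position: [0.632, -0.3224, 0.0871]
tool_rot: [3.14, 0.09, 0.002]
wrist_force: [-2.0, -0.0, 8.9]
grip_width: -0.0002
grip_force: 4.6
time_s: 37.38
position: [0.6321, -0.3225, 0.0861]
tool_rot: [3.14, 0.09, 0.002]
wrist_force: [-4.8, 0.8, 14.4]
grip_width: 0.0001
grip_force: 7.5
time_s: 37.62
position: [0.6323, -0.3225, 0.0859]
tool_rot: [3.139, 0.09, 0.003]
wrist_force: [-10.4, 3.7, 30.7]
grip_width: 0.0001
grip_force: 15.2
```

```bash
python3 -m jog '[[0,[0,0,0],0],[0,[0,0,0],0],[0,[0,0,0],0],[0,[0,0,0],0],[0,[0,0,0],0]]' 
python3 -m jog '[[0,[0,0,0],0],[0,[0,0,0],0],[0,[0,0,0],0],[0,[0,0,0],0],[0,[0,0,0],0]]' |head -2
python3 -m jog '[[0,[0,0,-1],0],[0,[0,0,-2],0],[0,[0,0,-2.5],0],[0.75,[-4,0,0],0],[0.75,[-4,0,0],0]]' | head -2
python3 -m jog '[[0.75,[-4,0,0],0],[0.75,[0,0,0],0],[0.75,[0,0,0],0]]' | head -2
python3 snap.py w16; python3 win.py w16 .530 -.3284 .038
python3 go.py .512 -.3294 .028 3.3
```

```text
time_s: 38.25
position: [0.6323, -0.3225, 0.0859]
tool_rot: [3.139, 0.09, 0.003]
wrist_force: [-11.1, 3.5, 29.8]
grip_width: -0.0001
grip_force: 15.2
time_s: 38.88
position: [0.6323, -0.3226, 0.0859]
time_s: 39.5
position: [0.5509, -0.3266, 0.139]
time_s: 39.88
position: [0.5125, -0.329, 0.1391]
[  16   11   39   46 1759] [ 0.5313 -0.3282  0.038 ]
t 39.92 pos [ 0.5128 -0.3288  0.1389] yaw 3.34 F [1.  0.5 1. ] w 0.0638 g 0.0
turn 0.04 shift cm [-0.08  0.05 11.09] tilt [ 8.e-04  0.e+00 -1.e+00]
```

```bash
python3 -m jog '[[0.75,[-0.05,0,4],0],[0.75,[0,0,4],0],[0.75,[0,0,1.5],0],[0.75,[0,0,0],0],[0.75,[0,0,0],0]]' | head -2
python3 -m jog '[[0.75,[0,0,1],0],[0.75,[0,0,0.6],0],[0.75,[0,0,0],0],[0.75,[0,0,0],0]]' | head -2
python3 go.py .512 -.3294 .028 3.3
python3 -m jog '[[0.3,[0,0,0],0],[0.3,[0,0,0],0],[0.3,[0,0,0],0],[0.3,[0,0,0],0]]'
python3 -m jog '[[0.3,[0,0,-2],0],[0.3,[0,0,-3],0],[0.3,[0,0,-3],0],[0.3,[0,0,-2],0],[0.3,[0,0,0],0]]'
python3 -m jog '[[0.3,[0,0,0],0],[0.3,[0,0,0],0]]' | head -2
python3 snap.py w17; python3 held.py w17
python3 - <<'E'
from h import *
im=robot.get_image("top"); cv2.imwrite("pics/top17.png",im)
cv2.imwrite("pics/c17.png",cv2.resize(im[160:260,280:410],None,fx=5,fy=5,interpolation=2))
E
python3 go.py
```

```text
time_s: 40.55
position: [0.5123, -0.3294, 0.0449]
time_s: 41.05
position: [0.5114, -0.3292, 0.0276]
t 41.05 pos [ 0.5114 -0.3292  0.0276] yaw 3.3 F [-0.3 -1.  -1.2] w 0.0643 g 0.0
turn 0.0 shift cm [ 0.06  0.03 -0.04] tilt [ 1.e-04  0.e+00 -1.e+00]
time_s: 41.55
position: [0.5115, -0.3293, 0.0279]
tool_rot: [3.14, 0.09, 0.001]
wrist_force: [-1.3, 0.5, 6.4]
grip_width: 0.0389
grip_force: 61.1
time_s: 42.18
position: [0.5119, -0.3295, 0.1292]
tool_rot: [3.139, 0.09, 0.003]
wrist_force: [0.6, 0.1, -2.9]
grip_width: 0.0387
grip_force: 60.7
time_s: 42.42
position: [0.5108, -0.3288, 0.1264]
((43.0, 64.5), (79.0, 72.0), 90.0)
-0.01 win centre x,y mm [19.1 -0.1] len 0.0338
-0.005 win centre x,y mm [16.9 -0.1] len 0.0352
-0.015 win centre x,y mm [21.2 -0.1] len 0.0324
t 42.52 pos [ 0.511  -0.3289  0.1267] yaw 3.3 F [ 0.6  0.6 -1.7] w 0.039 g 60.7
```

View pics/c17.png

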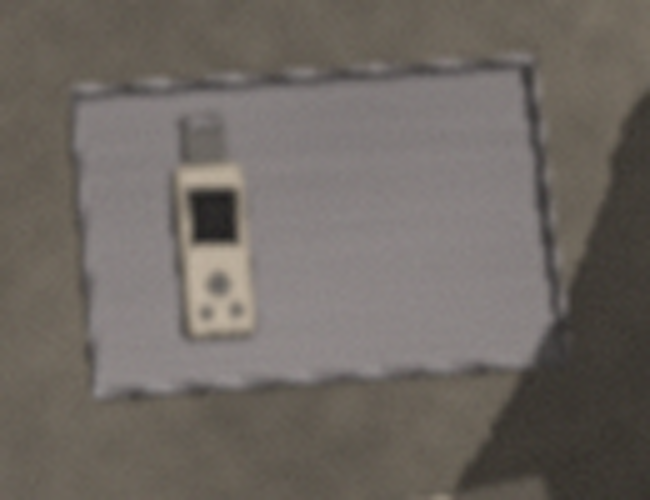

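The tray hasn't moved and the first handset lies flat in it at about (215,225) in the crop. The second one goes to the tray's right side.

```bash
python3 -m jog '[[0.3,[0.3,-4.2,0],-2.2],[0.3,[0.3,-4.2,0],0],[0.3,[0.3,-4.2,0],0],[0.3,[0.3,-4.2,0],0],[0.3,[0.3,-4.2,0],0]]' | head -2
python3 -m jog '[[0.3,[0,0,0],0],[0.3,[0,0,0],0],[0.3,[0,0,0],0]]'
python3 snap.py w18; python3 held.py w18|sed -n 2p
python3 - <<'E'
from h import *
import pickle
im=robot.get_image("top");c=cam("top");a=cv2.imread("pics/top17.png")
d=cv2.absdiff(a,im)[160:250,285:335]; print("left half of tray changed px",(d.max(2)>40).sum())
E
python3 go.py .5057 -.1184 .021 5.5
```

```text
time_s: 43.15
position: [0.5075, -0.1173, 0.1273]
time_s: 43.52
position: [0.5076, -0.1197, 0.1273]
tool_rot: [3.138, 0.148, -0.0]
wrist_force: [1.4, 0.3, -0.2]
grip_width: 0.0385
grip_force: 60.8
-0.01 win centre x,y mm [19.1 -0.1] len 0.0338
left half of tray changed px 129
t 43.62 pos [ 0.5076 -0.1195  0.1274] yaw 5.42 F [ 0.2  0.5 -1.4] w 0.039 g 60.8
turn -0.08 shift cm [-0.18 -0.13 10.64] tilt [-3.e-04  0.e+00 -1.e+00]
```

View pics/w18.png

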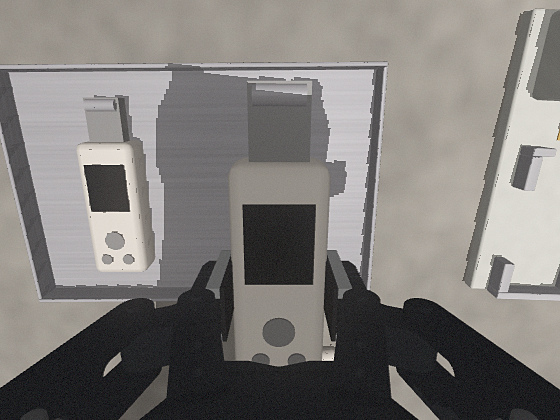

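The first handset is at (107,205) in the tray. The space beneath the held one is free inside the right wall (col ~375), so I'm lowering it.

```bash
python3 -m jog '[[0.3,[-0.2,-0.1,3],0],[0.3,[0,0,3],0],[0.3,[0,0,2],0],[0.3,[0,0,1],0],[0.3,[0,0,0],0]]' | head -2
python3 -m jog '[[0.3,[0,0,0.8],0],[0.3,[0,0,0.5],0],[0.3,[0,0,0.3],0],[0.3,[0,0,0],0],[0.3,[0,0,0],0]]'
python3 go.py .5057 -.1184 .0205 5.5
```

```text
time_s: 44.25
position: [0.5055, -0.118, 0.0373]
time_s: 44.88
position: [0.5057, -0.1178, 0.0216]
tool_rot: [-3.138, -0.151, -0.0]
wrist_force: [-0.7, -0.5, -0.7]
grip_width: 0.0389
grip_force: 60.8
t 44.88 pos [ 0.5057 -0.1178  0.0216] yaw 5.5 F [-0.7 -0.5 -0.7] w 0.0389 g 60.8
turn 0.0 shift cm [-0.01  0.06  0.11] tilt [ 1.e-04  0.e+00 -1.e+00]
```

```bash
python3 -m jog '[[0.3,[0,0,0.1],0],[0.7,[0,0,0],0],[0.7,[0,0,0],0],[0.7,[0,0,0],0],[0.7,[0,0,-2],0]]'
python3 -m jog '[[0.7,[0,0,-4],0],[0.7,[0,0,-5],0],[0.7,[0,0,-5],0],[0.7,[0,0,0],0],[0.7,[0,0,0],0]]' | head -2
python3 -m jog '[[0.7,[-5,0,-3],0],[0.7,[-5,0,0],0],[0.7,[-2,0,0],0],[0.7,[0,0,0],0],[0.7,[0,0,0],0]]' | head -2
python3 snap.py w19; python3 go.py
```

```text
time_s: 45.5
position: [0.5048, -0.1176, 0.0398]
tool_rot: [-3.137, -0.151, 0.003]
wrist_force: [0.2, 0.3, 0.3]
grip_width: 0.06
grip_force: 0.0
time_s: 46.12
position: [0.5054, -0.1179, 0.1803]
time_s: 46.75
position: [0.3866, -0.1292, 0.2101]
t 46.8 pos [ 0.3867 -0.1291  0.2101] yaw 5.53 F [-0.2 -1.  -0.1] w 0.06 g 0.0
```

View pics/w19.png

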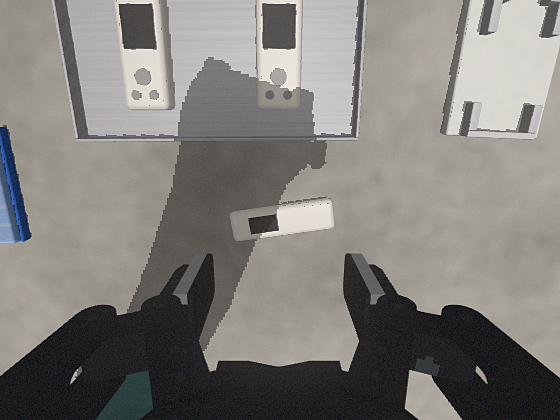

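Both handsets lie flat side by side in the tray, at (145,55) and (280,55). The cradle is empty and the robot is clear of everything. Handing in.

```bash
python3 -c "
from plant import robot
print(robot.close_job())"
```

```text
the job is handed in; nothing more can be done
None
```

I checked both handsets in the charger (middle, then right; the left bay was empty), holding the plunger at its stop for over a second each time, left both flat in the tray, and handed the job in; the hand-in gave no verdict, and I didn't take a last picture to confirm the plunger was up.

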